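# Lock the bottle rack onto the shaker's slotted rail

## Task

The bottle rack on the shaker is held on its left side only. Take the lock with the wing handle out of its holder, put its T-head lengthwise through the open slot in the rack's right flange and the rail below, press it down against its spring, turn it a quarter turn so that the wing stands square across the rail and the head catches under the rail's lips, and let go. Leave the rack where it is, and do not disturb the jars or anything else.

Things in the scene. Friction and masses are not known exactly. Their poses are not given: they have to be found in the camera images.
- lock_wing (a point): Centre of the black wing handle of the lock to be fitted: a flat upright wing 50 long (x), 14 thick (y), 36 high, on a 9 mm steel stem (z up) with a T-head at its foot and a sprung steel collar, 44 dia, 4 thick. Collar underside 35 mm below this point. Starts upright in the holder. A half turn about z changes nothing. Grip across the 14 mm at or just above this point, fingertips off the collar. 0.11 kg.
- lock_head (a point): Centre of the upper face of the lock's T-head, on the stem's axis 37.5 mm below the wing's centre; same axes as the wing, so wing and T-head are parallel. The T-head is 30 long (x), 11 wide (y) and 7 deep below this point, its lowest 2 mm tapered to 26 x 7. The lock's round collar is too big for the slot and rests on the flange.
- lock_collar (a joint): How far the lock's collar has been pushed up the stem towards the wing (m): 0 relaxed, 0.0075 at the hard stop. The spring takes 2.4 N to start and 7 N at the stop. Collar on the flange and spring relaxed: the T-head's top is 2.5 mm under the flange face, still between the lips, and cannot turn. Pressed fully down: 10 mm under it, and it turns freely either way.
- slot (a point): Centre of the open slot in the right flange of the rack, at the flange's upper face, 120 mm above the bench. x along the slot, z up. Slot 36 long (x), 16 wide (y), through the 3 mm flange. Underside of the rail's lips 6 mm below this point, rail floor 22 mm or more below. Locked and released, the spring draws the T-head up to the lips: wing centre then 31.5 mm above this point.
- rail (a point): Middle of the right-hand steel C-rail on the shaker's platform, at its upper face, 117 mm above the bench; x along the rail. 41 wide, 21 high, 310 long, 36 wide inside, with a continuous 16 mm slot along its top between two lips 3 mm thick. The rack's open slot lies over it, up to 18 mm from this point along x.
- shaker: Fixed white orbital shaker 320 (x) x 300 mm, platform 96 mm above the bench, a slotted rail along each side (y = -120 and 120 mm). Origin at the centre of its underside.
- rack: Aluminium bottle rack lying loose on both rails by its flanges, 260 x 281 mm, 1.4 kg; origin at its centre at the height of the flanges' upper face. An identical lock is already fitted, crosswise, in its left flange (+y): leave that one. The jars in it stand up to 46 mm above the flange face, at least 55 mm from the open slot's centre.
- holder: Fixed white plastic accessory block 235 long (x) x 72 wide x 30 high; origin at the centre of its underside. Three round holes 35 dia, 24 deep, at x = -75, 0 and 75 mm; the lock hangs by its collar in one of the two end holes, the thumbscrew in the other.
- thumbscrew: Bystander in the holder: a thumbscrew with a round black knob 32 dia, top 26 mm above the block. Not the lock. Leave it.
- jar0: Bystander: white jar 50 dia, 66 high in the rack; origin at the centre of its underside, z up.
- jar1: Bystander: white jar 50 dia, 66 high in the rack; origin at the centre of its underside, z up.
- jar2: Bystander: white jar 50 dia, 66 high in the rack; origin at the centre of its underside, z up.
- jar3: Bystander: white jar 50 dia, 66 high in the rack; origin at the centre of its underside, z up.
- bottle0: Bystander: white jar 60 dia, 75 high on the bench; origin at the centre of its underside.
- hexdriver: Bystander: screwdriver lying on the bench, 170 long; origin about its middle.
- tipbox: Bystander: pipette tip box 127 x 87 x 57 high on the bench; origin at the centre of its underside.
Mind the look-alikes: they are no part of the job. What is shaped like the part that bears lock_wing but blue is not meant.

How it is judged:
On the way:
1. the T-head is pressed down through the slot, lengthwise, until it is below the rail's lips (angle between the x axis of lock_wing and the x axis of slot, either way round below 0.45 rad and z of lock_head in the frame of slot below -0.0065 m and horizontal distance between lock_head and slot below 0.01 m), for 0.05 s.
At the end, for the whole second after the job is handed in: Lock upright (0.15 rad) in the rack's open slot (axis within 10 mm of its centre), wing and T-head within 23 degrees of square to the slot, T-head's upper face 4.7 to 8.5 mm below the flange face (sprung up under the rail's lips), rack within 20 mm of its start (angle between the x axis of lock_wing and the x axis of slot, either way round above 1.17 rad and z of lock_head in the frame of slot between -0.0085 and -0.0047 m and horizontal distance between lock_head and slot below 0.01 m and angle between lock_wing's own z axis and vertical below 0.15 rad and distance of slot from where it was at the start of the episode below 0.02 m); the robot touches nothing.
It fails at once if the rack is pushed or lifted more than 30 mm (distance of slot from where it was at the start of the episode above 0.03 m).
It fails at once if a jar in the rack is tipped or moved more than 40 mm (angle between any of jar0, jar1, jar2, jar3's own z axis and vertical above 0.5 rad or distance of any of jar0, jar1, jar2, jar3 from where it was at the start of the episode above 0.04 m).
It fails at once if the thumbscrew or something standing on the bench is moved more than 40 mm (distance of any of thumbscrew, bottle0, hexdriver, tipbox from where it was at the start of the episode above 0.04 m).
It also fails if it takes over 46 s, if anything falls off the work surface, if the arm or the gripper's body presses on something with over 40 N, if the wrist force passes 120 N, or if a joint passes its speed limit or range.

## Robot

A 7-joint arm with a two-finger parallel gripper is mounted at the origin on the work surface. World frame = base frame: x ahead of the robot, y to its left, z up, the work surface at z = 0. Lengths are in m, angles in rad, forces in N, time in s.
With the tool pointing down it reaches from about 0.35 to 0.9 m from the base axis. Payload 19.9 kg.
Tool frame: the origin (TCP) lies at the very end of the fingers, on their centre line; the grasp point (between the pads) lies 19 mm behind it; z points along the fingers, x is the direction in which the jaws open and shut, and the axes are right-handed (so a half turn about z gives the same grasp; the last joint's range is limited). The gripper opens to 85 mm and grips with 20 to 120 N. Pads are 22 mm wide; open, the fingers measure 114 mm over their backs; the gripper's body (76 mm by 85 mm) begins 54 mm behind the grasp point. The pads swing forward as they close: fully open they stand 13 mm farther back than shut.
Start: joints at [1.149, 0.417, -0.01, 1.614, 0.005, 1.111, -0.053], TCP at [0.232, -0.58, 0.231] pointing down, gripper open.
Joint ranges: [-2.81, 2.81], [-0.39, 2.02], [-1.27, 1.25], [0.06, 2.57], [-1.19, 4.33], [0.19, 2], [-2.82, 2.82]. Speed limits (rad/s): [1.89, 1.89, 2.39, 2.39, 3.01, 3.01, 3.01].

## Interface

Orientations are given as a unit quaternion [w, x, y, z].
In Python, from cell import sensors, snapshot, job gives the robot as it stands.
- The arm moves only by the shell command python3 -m inch 'ROWS' [FORCE]. ROWS is JSON, a list of rows, each a list of 7 numbers: the shift along the tool's x, y, z in cm, then the turn, a rotation vector about the tool's x, y, z in degrees, then the closure in counts, from 0 (fully open) to 255 (shut). A call has exactly 10 rows; each row is the pose to reach, as a shift and turn from the pose commanded when the call began, along the tool's axes at that moment; what a row does not reach only later rows make up. A row lasts 1/12 s, in which the tool goes at most 41.7 mm and 7.16 degrees, less where a joint would pass 70% of its speed; a pose out of reach is approached as far as the arm can. A call with a gripper value outside its range is refused whole. The fingers move at their own pace and stop on an object; FORCE is the grip in N (left out, the last holds). Time passes only in rows, so rows that repeat a pose let the fingers close, or fill a call up. It gives the time, the measured TCP pose, the force and the opening at its end, in the units of the state.
- sensors.read_state(): the state, without advancing time (a new reading comes with each control period).
- snapshot(name): name is "scene" or "top" or "wrist"; returns a dict with "frame" (384x512x3 uint8, red, green, blue), "fx", "fy", "cx", "cy" (pixels), "extrinsics" (4x4, takes a point from world to camera coordinates). Camera axes: x right, y up, looking along -z (the intrinsics and any distortion apply to the point x, -y, -z); pixel columns grow to the right and rows downward; lengths in m; the calibration is good to about 2 mm. A picture is of the moment at which its call begins. There is no depth.
- job.close_job(): hands the job in, once; it reports no verdict.
The state is a dict: "time": time; "q": joint angles; "qd": joint speeds; "joint_efforts": joint torques, N m; "ee_pos": TCP position; "ee_rot": TCP orientation; "force": force on the tool from outside, world axes, zero at the start; "torque": the same for the moment, N m; "width": opening from 0.0 (shut) to 1.0 (fully open).
Only numpy, scipy, OpenCV 4.12 (cv2) and the standard library are available. Lean on these libraries where they do the work, as an engineer would, in place of code of your own. Each camera call takes 0.05 s, during which the arm holds its last target. There are 200 camera calls.

## Working session

There is one attempt and no reset: what is moved stays moved. The work goes in short steps, Python scripts to look and compute and a shell command to move; the robot and the scene stay as the last step left them, time stands still between calls to the robot, and variables do not carry over. Pictures are saved under pics/ and viewed, about 8 in all and at most 12, crops included, and the job is handed in when it is done.

```bash
mkdir -p pics
cat > h.py <<'E'
import numpy as np, cv2
from cell import sensors, snapshot, job
def snap(n,out):
    s=snapshot(n); np.savez('pics/'+out+'.npz',**{k:s[k] for k in s}); cv2.imwrite('pics/'+out+'.png',s['frame'][:,:,::-1]); return s
def load(o): return dict(np.load('pics/'+o+'.npz'))
def ray(s,u,v):
    E=s['extrinsics']; R=E[:3,:3]; c=-R.T@E[:3,3]
    d=R.T@np.array([(u-s['cx'])/s['fx'],-(v-s['cy'])/s['fy'],-1.]); return c,d/np.linalg.norm(d)
def onz(s,u,v,z):
    c,d=ray(s,u,v); return c+d*(z-c[2])/d[2]
def tri(*obs):
    A=0;b=0
    for s,u,v in obs:
        c,d=ray(s,u,v);P=np.eye(3)-np.outer(d,d);A=A+P;b=b+P@c
    p=np.linalg.solve(A,b); return p,[np.linalg.norm(np.cross(p-ray(*o)[0],ray(*o)[1])) for o in obs]
def proj(s,p):
    q=s['extrinsics']@np.r_[p,1]; return s['cx']+s['fx']*q[0]/-q[2], s['cy']+s['fy']*-q[1]/-q[2]
E
python3 - <<'E'
from h import *
a=snap('scene','s0');b=snap('top','t0');c=snap('wrist','w0')
for s in(a,b,c): print({k:s[k] for k in s if k not in('frame','extrinsics')}, (-s['extrinsics'][:3,:3].T@s['extrinsics'][:3,3]).round(3))
print(sensors.read_state())
E
ls
```

```text
{'fx': 484.60128863520583, 'fy': 484.60128863520583, 'cx': 258.7658021893537, 'cy': 184.26559704876982} [ 0.994 -0.589  1.166]
{'fx': 374.3255346758604, 'fy': 374.3255346758604, 'cx': 264.74386290409717, 'cy': 190.86832907908894} [ 0.368 -0.036  1.163]
{'fx': 265.4415947160414, 'fy': 265.4415947160414, 'cx': 255.36244940517196, 'cy': 192.21918135398798} [ 0.303 -0.552  0.373]
{'time': 0.15, 'q': array([ 1.1494706 ,  0.41784927, -0.01031747,  1.61401972,  0.00470811,
        1.11069178, -0.05303633]), 'qd': array([ 0.00120157, -0.00214964,  0.00074103, -0.00126992,  0.00039939,
        0.0013393 ,  0.00025906]), 'joint_efforts': array([ 4.38492852e-04, -8.64736176e+01,  6.78854696e-01, -4.35055912e+01,
        1.91303808e-02,  5.68885051e-03,  5.90777790e-05]), 'ee_pos': array([ 0.23162788, -0.58021509,  0.23080297]), 'ee_rot': array([-2.30912108e-04,  8.27872955e-01, -5.60915454e-01, -4.11942049e-04]), 'force': array([-0.171667  ,  0.18859657,  0.4632487 ]), 'torque': array([0.04475434, 0.05793728, 0.02982727]), 'width': 0.99863943112484}
h.py
pics
```

View pics/t0.png

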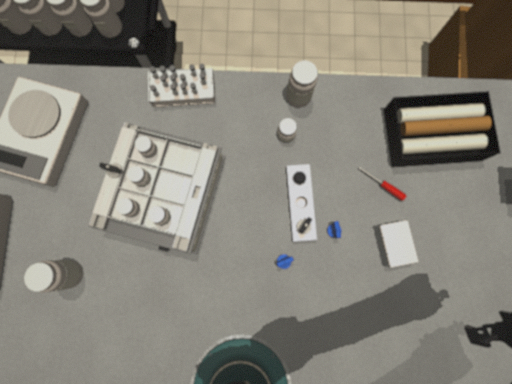

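View pics/s0.png

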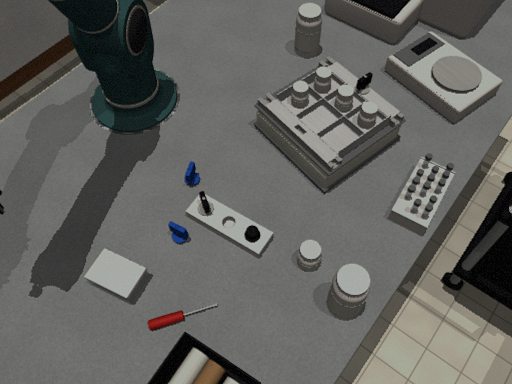

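The top view shows the black wing lock at about (304,225) at the near end of the holder, the thumbscrew at (299,178), two blue decoys, and the open slot near (197,191). In the scene view the lock is at (204,203). I'll zoom both views next.

Run:
```python
from h import *
a=load('s0')['frame'][:,:,::-1];b=load('t0')['frame'][:,:,::-1]
def z(f,u,v,w,h,k,W): return cv2.resize(f[v:v+h,u:u+w],(w*k,h*k),interpolation=cv2.INTER_CUBIC)
r1=np.hstack([z(b,155,130,80,60,5,0),z(b,270,160,80,60+0,5,0)]); r2=np.hstack([z(a,250,60,160,120,2,0)])
r2=np.hstack([cv2.resize(a[60:190,250:410],(400,300),interpolation=3),cv2.resize(a[175:259,180:292],(400,300),interpolation=3)])
r1=np.hstack([cv2.resize(b[120:255,85:225],(400,300),interpolation=3)*1,cv2.resize(b[155:255,270:345],(400,300),interpolation=3)])
cv2.imwrite('pics/c1.png',np.vstack([r1,r2]))
t=load('t0');s=load('s0')
for n,g in(('t',t),('s',s)):
    f=g['frame'].astype(int); x0,y0,x1,y1=(280,160,320,245) if n=='t' else (180,180,280,260)
    m=(f.max(2)<60).astype('uint8'); m2=np.zeros_like(m);m2[y0:y1,x0:x1]=m[y0:y1,x0:x1]
    N,_,st,ce=cv2.connectedComponentsWithStats(m2)
    for i in range(1,N):
        if st[i,4]>8: print(n,st[i],ce[i].round(1))
print('lock~',tri((t,304,225),(s,204,202)))
print('slot@.12',onz(t,197,191,.12))
```

```text
t [295 174   9   9  48] [299.1 178.2]
s [187 180  13   7  37] [191.4 183.2]
s [199 191  11  24 117] [204.6 202.8]
s [245 226  15  16 188] [252.  233.7]
s [180 231  11  13  73] [184.6 236.7]
lock~ (array([ 0.46732044, -0.17451535,  0.06147327]), [np.float64(0.0007044129446342735), np.float64(0.0007044129446342436)])
slot@.12 [0.55038349 0.13626935 0.12      ]
```

View pics/c1.png

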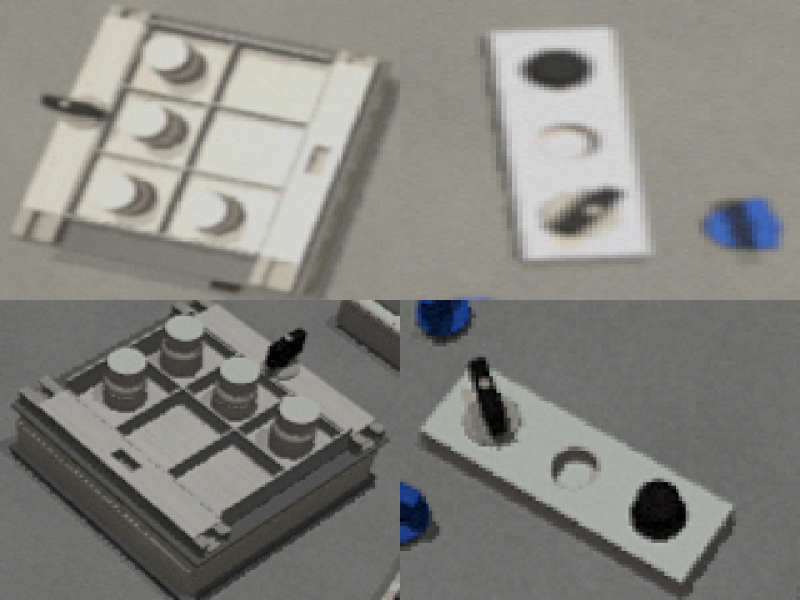

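The crops show the lock in the near hole with its wing at about -45° yaw, and the slot at top pixel (196,192) with the rail at about -14° yaw. I'll move the wrist camera over the lock, with the jaws turned to about 44° yaw.

```bash
python3 -m inch '[[-3,-5,1,0,0,-7,0],[-6,-10,2,0,0,-14,0],[-9,-15,3,0,0,-21,0],[-12,-20,3,0,0,-28,0],[-15,-25,3,0,0,-35,0],[-18,-30,3,0,0,-42,0],[-21.9,-35,3,0,0,-49,0],[-21.9,-39.8,3,0,0,-56,0],[-21.9,-39.8,3,0,0,-63,0],[-21.9,-39.8,3,0,0,-70,0]]'; python3 -m inch '[[0,0,0,0,0,-7,0],[0,0,0,0,0,-14,0],[0,0,0,0,0,-21,0],[0,0,0,0,0,-28,0],[0,0,0,0,0,-35,0],[0,0,0,0,0,-42,0],[0,0,0,0,0,-42,0],[0,0,0,0,0,-42,0],[0,0,0,0,0,-42,0],[0,0,0,0,0,-42,0]]'
python3 - <<'E'
from h import *
w=snap('wrist','w1');print(sensors.read_state()['q']);print(w['extrinsics'].round(3)); print(proj(w,np.array([.467,-.1745,.065])))
cv2.imwrite('pics/w1b.png',cv2.resize(w['frame'][:,:,::-1],(768,576),interpolation=3))
E
```

```text
time: 0.98
ee_pos: [0.4931, -0.257, 0.2019]
ee_rot: [0.0, 1.0, 0.018, 0.0]
force: [0.3, 0.1, -1.3]
width: 1.0
time: 1.82
ee_pos: [0.4921, -0.2586, 0.2017]
ee_rot: [-0.0, 0.929, 0.371, -0.0]
force: [0.7, -0.5, 0.0]
width: 0.998
[ 0.86284846  0.37244793 -0.53799115  1.80391115  0.22000801  1.02495283
  1.00146883]
[[ 0.725  0.689 -0.001 -0.178]
 [-0.657  0.691 -0.3    0.532]
 [-0.206  0.218  0.954 -0.193]
 [ 0.     0.     0.     1.   ]]
(np.float64(295.9344406688649), np.float64(107.02194019651148))
```

View pics/w1b.png

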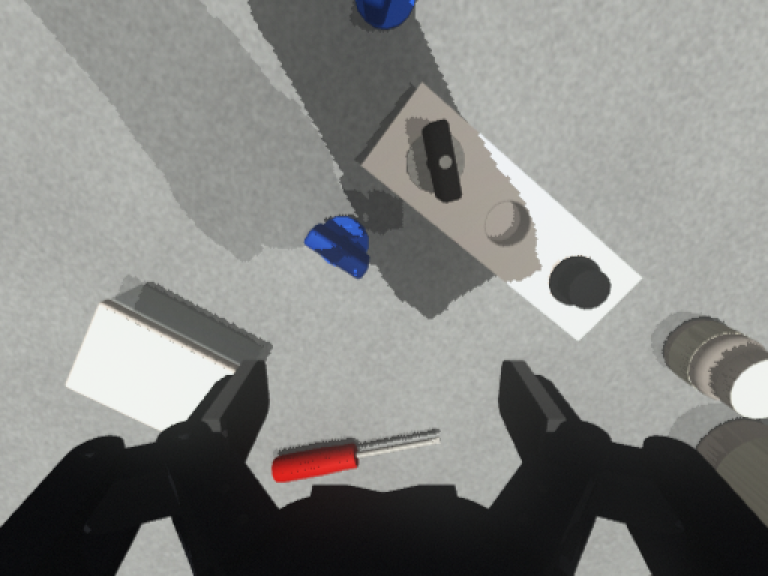

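The wrist view shows the wing at (293,107) in native pixels, close to the prediction (296,107), with the stem dot at about (297,107). Next I'll refine its position and yaw.

Run:
```python
from h import *
w=load('w1');t=load('t0');s=load('s0')
f=w['frame'].astype(int);m=(f.max(2)<62).astype('uint8');m[:70]=0;m[145:]=0;m[:,:265]=0;m[:,325:]=0
N,L,st,ce=cv2.connectedComponentsWithStats(m);i=1+st[1:,4].argmax();print(st[i],ce[i])
c=max(cv2.findContours((L==i).astype('uint8'),0,2)[0],key=len if 0 else cv2.contourArea)
for z in(.083,.065):
    P=np.array([onz(w,*p[0],z)[:2] for p in c]).astype('float32');r=cv2.minAreaRect(P*1000);b=cv2.boxPoints(r)
    e=max((b[1]-b[0],b[2]-b[1]),key=np.linalg.norm);print(z,r,np.degrees(np.arctan2(e[1],e[0])))
g=f[95:120,285:310]; mm=(g.min(2)>95)&0==0
y,x=np.where((f[98:116,288:305].min(2)>80)&(L[98:116,288:305]!=i)); print(x.mean()+288,y.mean()+98,len(x))
for o in ((t,304.3,225.0),): print(tri(o,(s,204.6,202.8)),tri(o,(w,*ce[i])),tri((s,204.6,202.8),(w,*ce[i])))
```

```text
[281  80  27  55 870] [293.70344828 106.84942529]
0.083 ((464.38983154296875, -178.6649169921875), (17.693796157836914, 48.47013473510742), 57.89411163330078) -32.105858
0.065 ((466.14947509765625, -176.94876098632812), (18.913524627685547, 51.81148147583008), 57.89406204223633) -32.105934
298.2266666666667 106.2 75
(array([ 0.46822827, -0.17503421,  0.05866302]), [np.float64(0.00025353323699054683), np.float64(0.00025353323699045906)]) (array([ 0.46700877, -0.1752564 ,  0.05815614]), [np.float64(0.0010939621270653673), np.float64(0.0010939621270655104)]) (array([ 0.46651439, -0.17428399,  0.05527649]), [np.float64(0.0007480490103679929), np.float64(0.0007480490103680222)])
```

```bash
cat >> h.py <<'E'
from scipy.spatial.transform import Rotation as Ro
def go(x,y,z,yaw):
    st=sensors.read_state();q=st['ee_rot'];R=Ro.from_quat([q[1],q[2],q[3],q[0]]).as_matrix()
    a=np.degrees(np.arctan2(R[1,0],R[0,0])); d=R.T@(np.array([x,y,z])-st['ee_pos'])
    print('pos',st['ee_pos'].round(4),'yaw',a.round(2),'axis',R[:,2].round(3),'F',st['force'].round(1),'w',round(st['width'],3),'t',st['time'],'shift cm',(100*d).round(2),'turn z',-((yaw-a+180)%360-180).round(2))
E
python3 - <<'E'
from h import *
w=load('w1');print(onz(w,298.2,106.2,.083),onz(w,298.2,106.2,.075))
go(.466,-.177,.14,58)
E
```

```text
[ 0.46619312 -0.17440616  0.083     ] [ 0.46703045 -0.17351293  0.075     ]
pos [ 0.4922 -0.2586  0.2018] yaw 43.63 axis [-0. -0. -1.] F [-0.4  0.1 -0.2] w 1.004 t 1.8667 shift cm [ 3.74 -7.71  6.18] turn z -14.37
```

```bash
python3 -m inch '[[1,-2,1,0,0,-5,60],[2,-4,2,0,0,-10,120],[3,-6,3,0,0,-14.4,120],[3.7,-7.6,4,0,0,-14.4,120],[3.7,-7.6,5,0,0,-14.4,120],[3.7,-7.6,6.2,0,0,-14.4,120],[3.7,-7.6,6.2,0,0,-14.4,120],[3.7,-7.6,6.2,0,0,-14.4,120],[3.7,-7.6,6.2,0,0,-14.4,120],[3.7,-7.6,6.2,0,0,-14.4,120]]'
python3 - <<'E'
from h import *
w=snap('wrist','w2')
cv2.imwrite('pics/w2b.png',cv2.resize(w['frame'][:,:,::-1],(768,576),interpolation=3))
for z in (.083,.065): print(proj(w,np.array([.466,-.1755,z])))
go(.466,-.1755,.05,58)
E
```

```text
time: 2.7
ee_pos: [0.4667, -0.1786, 0.1402]
ee_rot: [0.0, 0.874, 0.486, 0.0]
force: [-0.7, -0.3, -0.1]
width: 0.529
(np.float64(259.22133498807153), np.float64(206.250327330161))
(np.float64(258.9415973479217), np.float64(198.95908083473074))
pos [ 0.4666 -0.1786  0.1402] yaw 58.12 axis [ 0.001 -0.    -1.   ] F [ 0.4 -0.2  0.3] w 0.531 t 2.75 shift cm [ 0.23 -0.22  9.02] turn z 0.12
```

View pics/w2b.png

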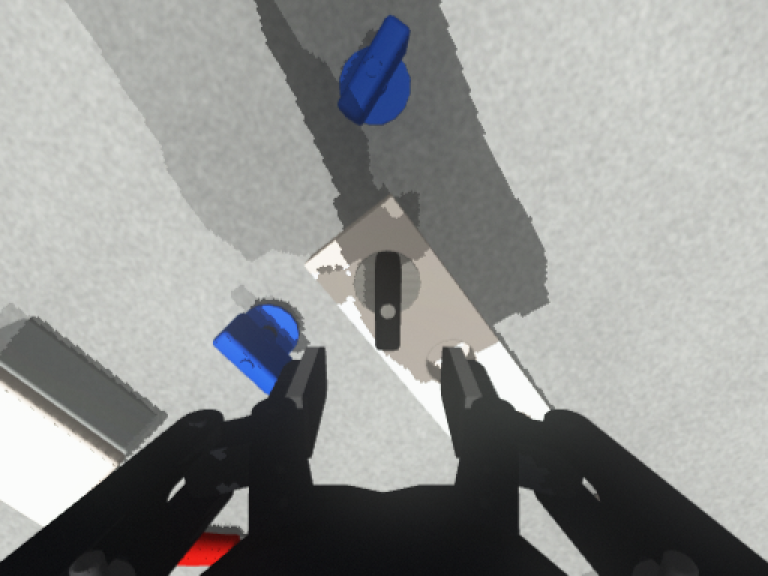

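The wing is square to the jaws. The stem dot is at (258.7,207.3) against a predicted (259.2,206.3), so the position is good to about 1 mm. A blue decoy stands near the left finger, so I'll narrow the jaws to about 32 mm and then descend.

```bash
python3 -m inch '[[0.2,-0.2,0,0,0,0,160],[0.2,-0.2,0,0,0,0,160],[0.2,-0.2,1,0,0,0,160],[0.2,-0.2,3,0,0,0,160],[0.2,-0.2,5,0,0,0,160],[0.2,-0.2,6.5,0,0,0,160],[0.2,-0.2,7.5,0,0,0,160],[0.2,-0.2,8.2,0,0,0,160],[0.2,-0.2,8.7,0,0,0,160],[0.2,-0.2,9,0,0,0,160]]' && python3 -m inch '[[0,0,0,0,0,0,255],[0,0,0,0,0,0,255],[0,0,0,0,0,0,255],[0,0,0,0,0,0,255],[0,0,0,0,0,0,255],[0,0,0,0,0,0,255],[0,0,0,0,0,0,255],[0,0,0,0,0,0,255],[0,0,0,0,0,0,255],[0,0,0,0,0,0,255]]' 60
python3 - <<'E'
from h import *
go(.466,-.1755,.05,58)
E
```

```text
time: 3.58
ee_pos: [0.4658, -0.1754, 0.0494]
ee_rot: [-0.0, 0.874, 0.486, 0.0]
force: [-0.1, 0.6, -1.1]
width: 0.371
time: 4.42
ee_pos: [0.4658, -0.1755, 0.0498]
ee_rot: [0.0, 0.874, 0.486, 0.0]
force: [0.9, -0.4, 1.9]
width: 0.154
pos [ 0.4658 -0.1755  0.0498] yaw 58.16 axis [ 0. -0. -1.] F [ 0.9 -0.4  1.9] w 0.154 t 4.4167 shift cm [ 0.01  0.02 -0.02] turn z 0.16
```

```bash
python3 -m inch '[[0,0,-0.5,0,0,0,255],[0,0,-1.5,0,0,0,255],[0,0,-3,0,0,0,255],[0,0,-5,0,0,0,255],[0,0,-8,0,0,0,255],[0,0,-11,0,0,0,255],[0,0,-14,0,0,0,255],[0,0,-17,0,0,0,255],[0,0,-20,0,0,0,255],[0,0,-20,0,0,0,255]]'
python3 - <<'E'
from h import *
go(.607,.122,.25,76)
E
```

```text
time: 5.25
ee_pos: [0.4675, -0.1754, 0.2556]
ee_rot: [0.003, 0.874, 0.486, 0.002]
force: [0.3, -0.5, -1.0]
width: 0.154
pos [ 0.4675 -0.1754  0.2556] yaw 58.2 axis [ 0.006 -0.003 -1.   ] F [ 0.3 -0.5 -1. ] w 0.154 t 5.25 shift cm [32.63 -3.83  0.55] turn z -17.8
```

```bash
python3 -m inch '[[2,0,0,0,0,-2,255],[5,-0.5,0,0,0,-4,255],[9,-1,0,0,0,-6,255],[13,-1.5,0,0,0,-8,255],[17,-2,0,0,0,-10,255],[21,-2.5,0,0,0,-12,255],[25,-3,0,0,0,-14,255],[28,-3.4,0.5,0,0,-16,255],[31,-3.7,0.5,0,0,-17.8,255],[32.6,-3.8,0.5,0,0,-17.8,255]]' ; python3 -m inch '[[0,0,0,0,0,0,255],[0,0,0,0,0,0,255],[0,0,0,0,0,0,255],[0,0,0,0,0,0,255],[0,0,0,0,0,0,255],[0,0,0,0,0,0,255],[0,0,0,0,0,0,255],[0,0,0,0,0,0,255],[0,0,0,0,0,0,255],[0,0,0,0,0,0,255]]'
python3 - <<'E'
from h import *
w=snap('wrist','w3')
cv2.imwrite('pics/w3b.png',cv2.resize(w['frame'][:,:,::-1],(768,576),interpolation=3))
print(proj(w,np.array([.549,.137,.12])))
go(.607,.122,.25,76);print(sensors.read_state()['q'])
E
```

```text
time: 6.08
ee_pos: [0.6053, 0.1255, 0.2447]
ee_rot: [-0.001, 0.787, 0.618, 0.0]
force: [-0.4, 0.6, -0.6]
width: 0.156
time: 6.92
ee_pos: [0.6053, 0.1215, 0.2448]
ee_rot: [-0.0, 0.788, 0.615, -0.0]
force: [-0.4, -0.2, -0.8]
width: 0.153
(np.float64(257.46461846434335), np.float64(128.67821027803822))
pos [0.6054 0.1215 0.2448] yaw 75.96 axis [-0.  0. -1.] F [-0.2 -0.  -1.3] w 0.159 t 6.9667 shift cm [ 0.08  0.15 -0.52] turn z -0.04
[ 0.31433936  0.49858977 -0.77574477  1.59882053  0.36796096  1.19629633
  0.78884975]
```

View pics/w3b.png

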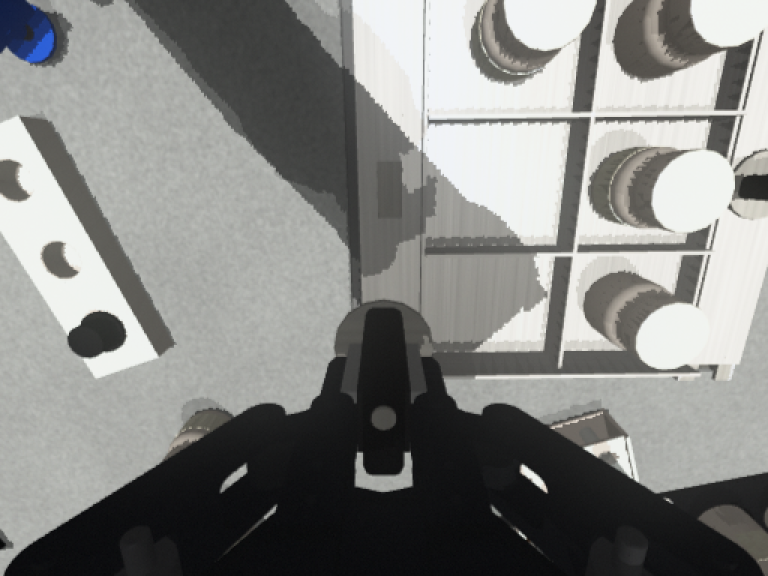

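The slot appears at zoomed (376–402, 161–218), i.e. native about (259,126), aligned with the image vertical. The held wing is upright with its stem dot at native (255.5,278). I'll measure both precisely.

Run:
```python
from h import *
w=load('w3');t=load('t0');s=load('s0')
g=cv2.cvtColor(w['frame'],cv2.COLOR_RGB2GRAY)
print(g[100:152:3,246:274])
for z in(.278,): print('dot at',onz(w,383/1.5,417/1.5,z),'ee .6054,.1215', proj(w,np.array([.6054,.1215,z])))
# bright/dark slot mask in all views
m=np.zeros_like(g);m[104:148,249:269]=(g[104:148,249:269]<np.percentile(g[104:148,249:269],50)-12)
c=max(cv2.findContours(m,0,2)[0],key=cv2.contourArea)
P=np.array([onz(w,*p[0],.12)[:2] for p in c],'float32')*1000;print(cv2.boundingRect(c),cv2.minAreaRect(P))
# rail edges direction: flange outer & inner edges
for nm,v,(x0,y0,x1,y1) in(('t',t,(186,180,208,204)),('s',s,(290,232//2,312,130))):
    print(nm); print(cv2.cvtColor(v['frame'],cv2.COLOR_RGB2GRAY)[y0:y1,x0:x1])
```

```text
[[106 106 106 106 104 105 105 106 110 110 108 107 106 106 111 110 107 108
  109 109 109 110 113 113 112 114 132 157]
 [105 105 106 107 105 104 103 107 110 108 106 105 106 108 110 109 109 107
  108 113 141 151 152 131 155 153 156 157]
 [105 105 105 105 105 105 101 104 106 106 106 104 104 105 108 107 105 105
  106 107 111 141 157 156 155 153 156 157]
 [104 104 104 104 103  94  90  89  91  92  91  92  90  90  88  90  92  93
   92  92  91  99 156 156 153 153 155 157]
 [103 105 104 104 104  94  89  88  91  92  89  91  91  90  89  89  93  92
   91  91  90  89 117 156 155 153 155 156]
 [104 103 104 104 102  89  88  88  90  88  88  91  90  88  89  88  91  91
   91  90  89  96 156 156 153 152 155 155]
 [103 103 103 103 102  93  88  88  89  89  87  89  87  88  89  86  91  92
   90  88  89  97 155 156 154 151 153 154]
 [102 103 102 103 103  96  88  88  89  90  87  88  87  87  87  86  89  89
   89  90  87  92 145 156 154 153 155 155]
 [104 103 102 102 102  97  86  86  89  87  87  89  86  86  87  85  88  89
   88  87  87  85 106 107 114 152 155 155]
 [103 102 101 102 101  95  86  86  88  88  86  
[... 545 characters left out ...]
03  99  99 100  98  79  84  85  87  86  84  84  83  84  84  85  86
   86  85  82  81 103 106 103 102 102 102]
 [104 102 100 100 101  99  89  90  93  92  91  93  93  93  92  92  92  92
   93  90  89  94 103 104 103 102 103 102]
 [103 103 102 100 100 101  99  99 100  99  97  98 102 100  98  97  98 100
  100  99  97  98 104 104 103 100 101 101]
 [101 100  99  99 100  99  99 100 100  97  98  98 101 101  97  98  98 100
  100  98  97  98 103 104 101 100 101 102]]
dot at [0.60560457 0.1207294  0.278     ] ee .6054,.1215 (np.float64(256.78891844776854), np.float64(277.31017048037097))Traceback (most recent call last):
  File "<stdin>", line 8, in <module>
ValueError: max() iterable argument is empty
```

Run:
```python
from h import *
w=load('w3');t=load('t0')
C=[(250.9,108.2),(267.1,108.2),(267.6,145.5),(251.5,145.5)]
P=np.array([onz(w,*c,.12) for c in C]);print(P.round(4)); n=np.linalg.norm
print('sizes',n(P[1]-P[0]),n(P[3]-P[0]),n(P[2]-P[1])); ctr=P.mean(0);print('ctr',ctr)
d=(P[0]+P[1]-P[2]-P[3])[:2];print('yaw',np.degrees(np.arctan2(d[1],d[0])))
g=cv2.cvtColor(t['frame'],cv2.COLOR_RGB2GRAY);print(g[180:204,188:206])
print('pred in top',proj(t,ctr))
```

```text
[[0.5289 0.1355 0.12  ]
 [0.5327 0.1506 0.12  ]
 [0.5674 0.1429 0.12  ]
 [0.5635 0.1273 0.12  ]]
sizes 0.01554473175707348 0.035552839191231825 0.035562703361520134
ctr [0.54809228 0.13905831 0.12      ]
yaw 167.0402519926475
[[213 211 208 199 200 208 212 212 210 210 210 211 210 209 213 213 210 209]
 [212 212 205 197 201 208 211 208 213 212 213 211 213 209 211 212 214 206]
 [211 210 200 198 203 212 213 210 211 211 213 207 214 210 212 211 212 202]
 [209 208 198 197 206 210 210 211 210 211 208 213 210 210 209 214 212 197]
 [212 204 193 197 207 212 210 205 202 208 211 214 212 211 212 211 206 186]
 [210 203 196 198 209 211 203 182 172 181 193 202 206 207 213 211 206 170]
 [209 198 199 207 210 209 189 156 136 145 159 172 184 202 211 212 198 158]
 [204 195 198 208 214 204 173 146 135 140 147 159 181 201 211 210 189 145]
 [203 193 199 208 214 198 164 146 155 164 163 171 189 205 213 208 180 131]
 [203 194 203 210 207 186 152 145 165 173 178 187 203 210 212 203 168 119]
 [200 197 205 213 203 170 136 142 172 182 192 197 209 210 213 198 155 104]
 [195 199 208 211 197 159 130 146 175 187 193 202
[... 303 characters left out ...]
3 204 174 125 107 118]
 [207 211 210 188 158 158 176 187 190 197 205 210 210 196 157 114 106 120]
 [208 210 208 192 176 175 187 191 195 199 209 212 208 189 147 109 110 122]
 [208 210 211 203 199 199 199 199 201 206 210 216 203 181 136 104 116 126]
 [209 212 212 207 210 208 209 208 207 208 210 211 203 166 123 106 120 123]
 [210 210 212 213 212 212 209 209 210 210 211 213 197 155 113 109 121 118]
 [210 214 207 211 211 210 212 211 210 212 215 208 187 144 107 115 123 116]
 [212 209 209 211 210 212 210 211 211 211 212 201 169 121 108 122 122 112]
 [209 210 211 211 211 210 212 210 212 212 214 199 155 110 107 120 124 113]]
pred in top (np.float64(195.96189394214377), np.float64(191.77226591825578))
```

The slot measures 35.6 x 15.5 mm on z=0.12 (given 36 x 16), and its prediction in the top view matches, so the height is confirmed. The centre is about (0.548, 0.1395) with yaw -13°, so the jaw yaw is 77°.

Run:
```python
from h import *
go(.548,.1395,.165,77)
```

```text
pos [0.6054 0.1215 0.2448] yaw 75.96 axis [-0.  0. -1.] F [-0.2 -0.  -1.3] w 0.159 t 6.9667 shift cm [ 0.35 -6.    7.98] turn z -1.04
```

```bash
python3 -m inch '[[0.3,-1.5,0,0,0,-1,255],[0.35,-3,0,0,0,-1,255],[0.35,-4.5,1,0,0,-1,255],[0.35,-6,2,0,0,-1,255],[0.35,-6,4,0,0,-1,255],[0.35,-6,6,0,0,-1,255],[0.35,-6,7.5,0,0,-1,255],[0.35,-6,8,0,0,-1,255],[0.35,-6,8,0,0,-1,255],[0.35,-6,8,0,0,-1,255]]' 80
python3 - <<'E'
from h import *
s=snap('scene','s4');w=snap('wrist','w4')
a=cv2.resize(s['frame'][60:190,250:410,::-1],(400,325),interpolation=3)
b=cv2.resize(w['frame'][160:320,170:340,::-1],(400,325),interpolation=3)
cv2.imwrite('pics/c4.png',np.hstack([a,b]))
go(.548,.1395,.140,77)
E
```

```text
time: 7.8
ee_pos: [0.5482, 0.1398, 0.1654]
ee_rot: [-0.0, 0.783, 0.622, 0.0]
force: [0.9, -0.4, -0.6]
width: 0.149
pos [0.5485 0.1398 0.1658] yaw 76.96 axis [ 0.001  0.    -1.   ] F [-0.8 -0.3 -1.2] w 0.148 t 7.9 shift cm [-0.04 -0.05  2.58] turn z -0.04
```

View pics/c4.png

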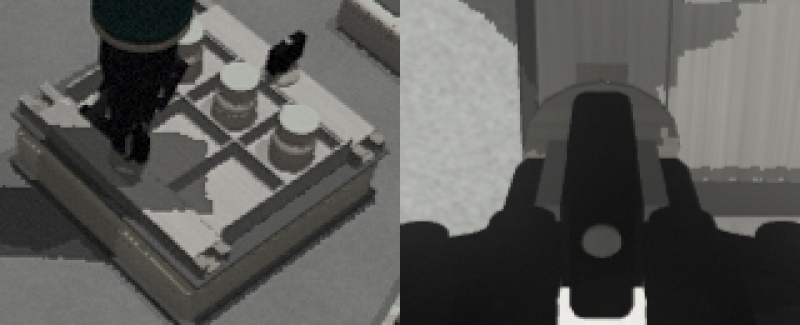

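The scene crop shows the lock over the flange. In the wrist crop the slot's far end (x about 602) lines up with the wing centre (x about 601). I'll descend to collar contact.

```bash
python3 -m inch '[[0,0,0.5,0,0,0,255],[0,0,1,0,0,0,255],[0,0,1.4,0,0,0,255],[0,0,1.8,0,0,0,255],[0,0,2.1,0,0,0,255],[0,0,2.4,0,0,0,255],[0,0,2.6,0,0,0,255],[0,0,2.8,0,0,0,255],[0,0,2.8,0,0,0,255],[0,0,2.8,0,0,0,255]]'
python3 - <<'E'
from h import *
go(.548,.1395,.1325,77)
E
```

```text
time: 8.73
ee_pos: [0.5479, 0.1396, 0.1369]
ee_rot: [-0.0, 0.783, 0.622, -0.0]
force: [-1.8, -1.4, 2.8]
width: 0.149
pos [0.5479 0.1396 0.1369] yaw 76.97 axis [-0. -0. -1.] F [-1.8 -1.4  2.8] w 0.149 t 8.7333 shift cm [-0.01  0.01  0.44] turn z -0.03
```

A force of about 4 N at z=0.137 matches the spring about 3 mm in, so the head has entered. I'll press down the rest of the way.

```bash
python3 -m inch '[[0,0,0.1,0,0,0,255],[0,0,0.2,0,0,0,255],[0,0,0.3,0,0,0,255],[0,0,0.35,0,0,0,255],[0,0,0.4,0,0,0,255],[0,0,0.4,0,0,0,255],[0,0,0.4,0,0,0,255],[0,0,0.4,0,0,0,255],[0,0,0.4,0,0,0,255],[0,0,0.4,0,0,0,255]]'
python3 - <<'E'
from h import *
go(.548,.1395,.1325,-13)
E
```

```text
time: 9.57
ee_pos: [0.548, 0.1396, 0.1329]
ee_rot: [-0.0, 0.783, 0.622, 0.0]
force: [-2.9, -1.0, 5.6]
width: 0.147
pos [0.548  0.1396 0.1329] yaw 76.96 axis [ 0.  0. -1.] F [-2.9 -1.   5.6] w 0.147 t 9.5667 shift cm [-0.01 -0.    0.04] turn z 89.96
```

```bash
python3 -m inch '[[0,0,0,0,0,5,255],[0,0,0,0,0,10,255],[0,0,0,0,0,16,255],[0,0,0,0,0,22,255],[0,0,0,0,0,28,255],[0,0,0,0,0,34,255],[0,0,0,0,0,40,255],[0,0,0,0,0,46,255],[0,0,0,0,0,50,255],[0,0,0,0,0,50,255]]'
python3 - <<'E'
from h import *
go(.548,.1395,.1325,-13);print(sensors.read_state()['torque'])
E
```

```text
time: 10.4
ee_pos: [0.5486, 0.1398, 0.1332]
ee_rot: [0.0, 0.973, 0.231, 0.001]
force: [-0.6, -0.4, 4.9]
width: 0.153
pos [0.5486 0.1398 0.1332] yaw 26.67 axis [ 0.001  0.    -1.   ] F [-0.6 -0.4  4.9] w 0.153 t 10.4 shift cm [-0.06  0.    0.07] turn z 39.67
[-0.0677328  -0.01165654 -0.02543424]
```

```bash
python3 -m inch '[[0,0,0,0,0,6,255],[0,0,0,0,0,12,255],[0,0,0,0,0,18,255],[0,0,0,0,0,24,255],[0,0,0,0,0,30,255],[0,0,0,0,0,35,255],[0,0,0,0,0,39.7,255],[0,0,0,0,0,39.7,255],[0,0,0,0,0,39.7,255],[0,0,0,0,0,39.7,255]]'
python3 - <<'E'
from h import *
go(.548,.1395,.137,-13);print(sensors.read_state()['torque'])
w=snap('wrist','w5')
cv2.imwrite('pics/w5b.png',cv2.resize(w['frame'][:,:,::-1],(640,480),interpolation=3))
E
```

```text
time: 11.23
ee_pos: [0.5485, 0.1398, 0.1331]
ee_rot: [-0.0, 0.994, -0.111, 0.001]
force: [0.8, 0.1, 6.1]
width: 0.15
pos [0.5485 0.1398 0.1331] yaw -12.73 axis [ 0.001  0.    -1.   ] F [0.8 0.1 6.1] w 0.15 t 11.2333 shift cm [-0.05  0.04 -0.39] turn z 0.27
[ 0.09615814  0.04441298 -0.07555622]
```

View pics/w5b.png

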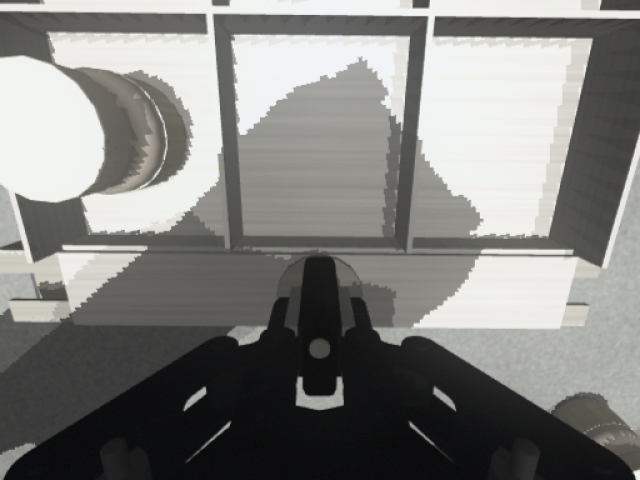

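The wing now stands square across the rail, with no sign of the head jamming. I'll ease up to the locked height and check the force.

```bash
python3 -m inch '[[0,0,-0.1,0,0,0,255],[0,0,-0.2,0,0,0,255],[0,0,-0.3,0,0,0,255],[0,0,-0.3,0,0,0,255],[0,0,-0.3,0,0,0,255],[0,0,-0.3,0,0,0,255],[0,0,-0.3,0,0,0,255],[0,0,-0.3,0,0,0,255],[0,0,-0.3,0,0,0,255],[0,0,-0.3,0,0,0,255]]'
python3 - <<'E'
from h import *
go(.548,.1395,.137,-13)
E
```

```text
time: 12.12
ee_pos: [0.548, 0.1395, 0.1358]
ee_rot: [-0.0, 0.994, -0.111, -0.0]
force: [2.6, 1.6, 4.0]
width: 0.15
pos [0.548  0.1395 0.1358] yaw -12.74 axis [-0.  0. -1.] F [2.6 1.6 4. ] w 0.15 t 12.1167 shift cm [-0.    0.   -0.12] turn z 0.26
```

Now I'll release gently and retreat straight up.

```bash
python3 -m inch '[[0,0,0,0,0,0,190],[0,0,0,0,0,0,160],[0,0,0,0,0,0,140],[0,0,0,0,0,0,140],[0,0,0,0,0,0,140],[0,0,0,0,0,0,140],[0,0,0,0,0,0,140],[0,0,0,0,0,0,140],[0,0,0,0,0,0,140],[0,0,0,0,0,0,140]]' && python3 -m inch '[[0,0,-0.5,0,0,0,140],[0,0,-2,0,0,0,140],[0,0,-4,0,0,0,140],[0,0,-7,0,0,0,140],[0,0,-10,0,0,0,140],[0,-2,-12,0,0,0,140],[0,-5,-12,0,0,0,140],[0,-8,-12,0,0,0,140],[0,-8,-12,0,0,0,140],[0,-8,-12,0,0,0,140]]'
python3 - <<'E'
from h import *
go(.548,.1395,.25,-13)
w=snap('wrist','w6');s=snap('scene','s6');t=snap('top','t6')
a=cv2.resize(w['frame'][:,:,::-1],(533,400),interpolation=3)
b=cv2.resize(s['frame'][60:190,250:410,::-1],(266,200),interpolation=3);c=cv2.resize(t['frame'][120:255,85:225,::-1],(266,200),interpolation=3)
cv2.imwrite('pics/c6.png',np.hstack([a,np.vstack([b,c])]))
for z in(.1695,.1515): print(proj(w,np.array([.548,.1395,z])))
E
```

```text
time: 12.95
ee_pos: [0.548, 0.1395, 0.1358]
ee_rot: [-0.0, 0.994, -0.111, -0.0]
force: [-0.1, 0.0, -0.2]
width: 0.448
time: 13.78
ee_pos: [0.5653, 0.2192, 0.2559]
ee_rot: [-0.0, 0.994, -0.11, -0.0]
force: [-1.4, -1.4, 0.5]
width: 0.448
pos [0.5653 0.2192 0.2559] yaw -12.59 axis [-0.     0.001 -1.   ] F [-1.4 -1.4  0.5] w 0.448 t 13.7833 shift cm [0.05 8.16 0.58] turn z 0.41
(np.float64(256.36335087716384), np.float64(273.90669730649097))
(np.float64(256.3190657706078), np.float64(263.87608280552274))
```

View pics/c6.png

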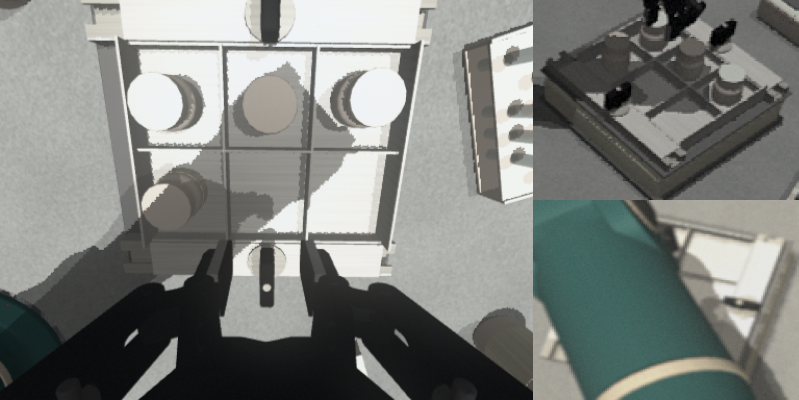

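The wrist view shows the lock upright and crosswise, its stem dot at native (255.6,276.6). It looks the same as the fitted left lock, the jars are standing, and the gripper is clear. One check of its height from the pictures I already have:

Run:
```python
from h import *
w=load('w6');s=load('s6')
f=w['frame'][:,:,::-1].astype(int).max(2); y,x=np.where(f[268:286,248:264]>110); print('dot',x.mean()+248,y.mean()+268,len(x))
d=(w,x.mean()+248,y.mean()+268)
g=s['frame'].max(2); x0,y0=280,105; m=np.zeros_like(g);m[y0:135,x0:312]=g[y0:135,x0:312]<45
N,L,st,ce=cv2.connectedComponentsWithStats(m);i=1+st[1:,4].argmax();print(st[i],ce[i])
for z in (.1515,.155,.16): print('scene centre pred',z,proj(s,np.array([.548,.1395,z])))
for z in (.1695,.173): print('dot at',z,onz(*d,z))
```

```text
dot 254.2888888888889 276.8333333333333 90
[293 113  17  19 187] [300.70588235 122.3368984 ]
scene centre pred 0.1515 (np.float64(300.17227769200144), np.float64(121.63655707975124))
scene centre pred 0.155 (np.float64(300.24934195599917), np.float64(120.79667967682381))
scene centre pred 0.16 (np.float64(300.3600384702934), np.float64(119.59026445768606))
dot at 0.1695 [0.54522451 0.13662463 0.1695    ]
dot at 0.173 [0.54578259 0.13902393 0.173     ]
```

```bash
python3 -c "
from cell import job; print(job.close_job())"
```

```text
the job is handed in; nothing more can be done
None
```

The lock is fitted in the rack's open slot and the job is handed in, at about 14 s of the 46 s allowed; no verdict came back.

**What I did:**
- Took the black wing lock from its holder.
- Put its T-head lengthwise through the slot and pressed it down about 7 mm. The force was about 6–7 N, which matches the spring near its stop.
- Turned it 90° with no sign of jamming, eased it up, let go and moved the gripper clear.

**Last checks:**
- **Wing:** it stands upright and square across the rail, and looks the same as the lock on the left.
- **Height:** the scene camera puts the wing centre within 1 pixel of where it should be when locked. That is nearer the locked height (31.5 mm above the flange) than the unlocked one.
- **Surroundings:** the jars shown in the last pictures are standing and the rack looks unmoved, judged by eye only. The robot touches nothing.

**One disagreement:** the wrist camera's view of the stem top was about 3–4 mm off in the horizontal, or about 3 mm high. The stem-top outline was rough there. If it is a sideways error it is well inside the 10 mm limit. If it were height, it would point to the unlocked position, but the head cannot sit crosswise in the slot at that height.

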